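# Lay the stone chisels in their rest by length

### The arm

A 6-joint arm with a two-finger parallel gripper is mounted at the origin on the work surface; the furniture and walls round the work are solid. World frame = base frame: x ahead of the robot, y to its left, z up, the work surface at z = 0. Lengths are in m, angles in rad, forces in N, time in s.
With the tool pointing down it reaches from about 0.3 to 0.875 m from the base axis. Payload 6.4 kg.
Tool frame: the origin (TCP) lies midway between the tips of the shut fingers; the grasp point (between the pads) lies behind it (env.grasp_offset is the z of the grasp point in the tool frame, in m); z points along the fingers, y is the line along which they close (so a half turn about z gives the same grasp; the last joint's range is limited). The gripper opens to 85 mm and grips with 20 to 120 N. Pads are 22 mm wide; open, the fingers measure 114 mm over their backs; the gripper's body (76 mm by 85 mm) begins 54 mm behind the grasp point. The pads swing forward as they close: fully open they stand 13 mm farther back than shut.
Start: joints at [-1.482, 0.181, 1.607, -0, 1.354, -0.206], TCP at [0.167, -0.55, 0.231] pointing down, gripper open.
Joint ranges: [-2.99, 2.99], [-0.89, 2.07], [0.3, 2.58], [-1.14, 4.28], [0, 2.63], [-3.12, 3.12]. Speed limits (rad/s): [2.57, 2.57, 3.01, 3.14, 3.14, 3.14].

### API

Orientations are given as a unit quaternion [w, x, y, z].
In Python, from rig import env, cams gives the robot as it stands. Calls block until the motion is done:
- env.movep(position, orientation): joint-space move of the TCP to a pose.
- env.move_linear(position, feed=0.15, ori=None, guard=None): straight line of the TCP; ori=None keeps the orientation; feed is the mean speed in m/s. With guard (N) it stops when the force on the tool has changed by that much, and returns True; else False.
- env.move_j(angles): joint-space move.
- env.gripper_open() and env.gripper_close(squeeze=None): open the fingers fully, or close them until they stop; squeeze is the grip in N (None keeps the last).
- env.wait(seconds).
- env.inverse_kinematics(position, orientation): joint angles nearest the present ones, or None.
- cams.grab_frame(name): name is "scene" or "top"; returns the picture (480x640x3 uint8, red, green, blue); there is no depth.
- cams.camera_params(name): a dict with "intrinsics" (3x3 intrinsics, pixels), "dist_coeffs" ([k1, k2, p1, p2, k3] as OpenCV has them; the pictures are not rectified), "rvec" (rotation vector, rad) and "tvec" (3), from world to camera coordinates, as OpenCV has them. Camera axes: x right, y down, z forward; pixel columns grow to the right and rows downward; lengths in m; the calibration is good to about 2 mm. A picture is of the moment at which its call begins. camera_params takes no time and is no camera call.
A pose or a line that the arm cannot do raises env.MotionError and nothing moves.
- env.close_job(): hands the job in; it is judged then, once.
Readings, each from a call of its own:
- env.current_t(): time.
- env.current_joint_positions(): joint angles.
- env.current_dq(): joint speeds.
- env.current_effort(): joint torques, N m.
- env.current_tool_pos(): TCP position.
- env.current_orientation(): TCP orientation.
- env.current_contact_force(): force on the tool from outside, world axes, zero at the start.
- env.current_wrist_torque(): the same for the moment, N m.
- env.current_grip_width(): finger opening in m.
- env.current_finger_force(): force on a finger pad.
Only numpy, scipy, OpenCV 4.12 (cv2) and the standard library are available. Lean on these libraries where they do the work, as an engineer would, in place of code of your own. Each camera call takes 0.05 s, during which the arm holds its last target. There are 200 camera calls.

### The job

Lay the four stone chisels in the notched wooden rest in order of length, one to a notch, with the shortest at the narrow end of the rest and the longest at the wide end. Each should lie across both rails, centred on them to within about 15 mm, with its cutting end to the robot's right. Leave the wooden wedge that lies among them where it is.

Things in the scene. Friction and masses are not known exactly. Their poses are not given: they have to be found in the camera images.
- letter_chisel: The shortest chisel, 130 mm long: a smooth, clean grey steel bar of octagonal section, 11 mm thick and wide, with a small 11 mm wide flat blade at one end and no colour on it. Its origin is the middle of its length on its underside as it lies at the start; its y axis runs along it and its cutting end is the -y end. Weight about 0.1 kg, balanced near the middle.
- point_chisel: The second shortest chisel, 175 mm long: a worn grey steel bar about 15 mm thick that tapers to a single point. Its origin is the middle of its length on its underside as it lies at the start; its y axis runs along it and its cutting end is the -y end. Weight about 0.16 kg, its balance point 14 mm towards the blunt end from the origin.
- flat_chisel: The second longest chisel, 190 mm long: a worn grey steel bar about 15 mm thick with a band of blue tape and a plain straight blade about 20 mm wide. Its origin is the middle of its length on its underside as it lies at the start; its y axis runs along it and its cutting end is the -y end. Weight about 0.16 kg, its balance point 10 mm towards the blunt end from the origin.
- tooth_chisel: The longest chisel, 200 mm long: a worn grey steel bar about 15 mm thick whose blade, 25 mm wide, is notched into teeth like a comb. Its origin is the middle of its length on its underside as it lies at the start; its y axis runs along it and its cutting end is the -y end. Weight about 0.16 kg, its balance point 9 mm towards the blunt end from the origin.
- chisel_rest: Fixed wooden rest: two rails 200 mm long, 14 thick, 33 high, drawing together to one end, tied by cross bars 12 mm high at the ends. Origin on the table under its centre; x runs from the narrow end (-x) to the wide end (+x). Pairs of V notches at x = -72, -24, 24, 72 mm, where the rails' centre lines stand at y = +-42, 48, 54, 60 mm; a chisel in them lies along the rest's y axis.
- rest_right (a point): Middle of the top (z = 33 mm) of the rest's right-hand (-y) rail, over which the cutting ends lie. Each V notch is 31 mm wide at the top, narrowing at 45 degrees to a floor 5 mm wide at z = 20 mm; a chisel centres itself in it, its underside 20 to 30 mm above the table.
- rubber_mat: Fixed black rubber mat on which the chisels and the wedge lie at the start, 250 x 170 mm, 4 mm thick; origin on the table under its centre. Mat and rest stand side by side, either one on the left. The chisels and the wedge lie across the mat side by side, some 50 mm apart, in any order.
- wedge: A pale wooden shim, 100 mm long, 29 mm wide and up to 11 mm thick, that lies among the chisels and must stay there. Origin in the middle of its underside.

How it is judged:
By the outcome, as a careful person would: the job done as asked, in the order asked, and still so for the second after the job is handed in, with the robot touching nothing.
It also fails if it takes over 96 s, if anything falls off the work surface, if the arm or the gripper's body presses on something with over 40 N, if the wrist force passes 120 N, or if a joint passes its speed limit or range.

## Working session

There is one attempt and no reset: what is moved stays moved. The work goes in short steps, each a Python script; the robot and the scene stay as the last script left them, time stands still between calls to the robot, and variables do not carry over. Pictures are saved under pics/ and viewed, at most 14 in all, crops included, and the job is handed in when it is done.

```bash
mkdir -p pics; ls; python3 - <<'E'
from rig import env,cams
import cv2
for n in ("top","scene"):
    cv2.imwrite(f"pics/{n}0.png",cams.grab_frame(n)[:,:,::-1]); p=cams.camera_params(n); print(n,p)
print(env.grasp_offset,env.current_orientation(),env.current_t())
E
```

```text
pics
top {'intrinsics': array([[490.33419656,   0.        , 319.65675464],
       [  0.        , 490.33419656, 241.78707113],
       [  0.        ,   0.        ,   1.        ]]), 'dist_coeffs': array([0.02144496, 0.        , 0.        , 0.        , 0.        ]), 'rvec': array([ 2.15413616, -2.14359409,  0.16657721]), 'tvec': array([-0.05183558,  0.55364594,  0.83275718])}
scene {'intrinsics': array([[616.02373767,   0.        , 310.90173372],
       [  0.        , 616.02373767, 234.96353899],
       [  0.        ,   0.        ,   1.        ]]), 'dist_coeffs': array([-0.15002449,  0.        ,  0.        ,  0.        ,  0.        ]), 'rvec': array([ 2.39223493, -0.67394097,  0.26144545]), 'tvec': array([-0.49855408,  0.22390823,  0.82898055])}
-0.0187 [-8.17587941e-04  9.89154430e-01  1.46876964e-01  5.79244983e-05] 0.1
```

View pics/top0.png

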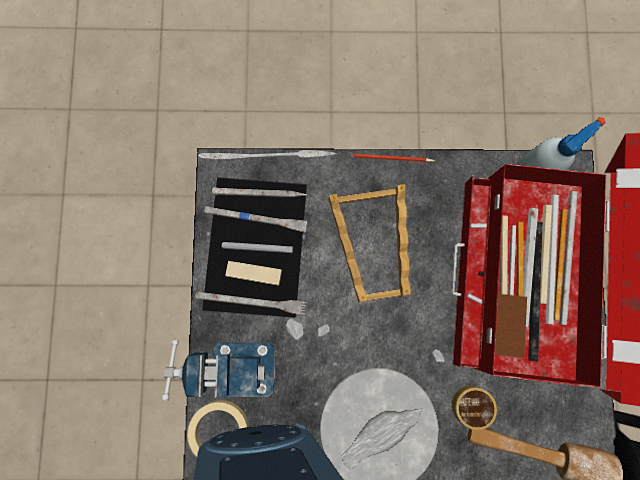

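View pics/scene0.png

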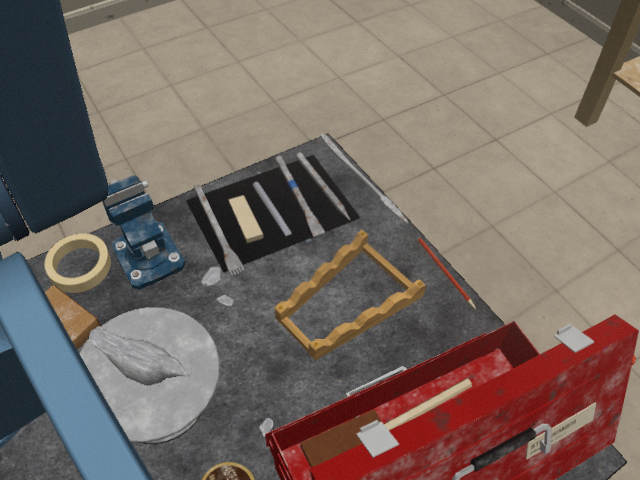

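The top view shows the mat on the left. From far to near it carries the point (pixel row 191), flat (218), letter (247), wedge (273) and tooth (302) chisels. The rest has its narrow end near the robot, at about (385,297), and its wide end at about (368,192). I'll zoom in for exact points and to find the letter chisel's blade end.

```bash
python3 - <<'E'
import cv2
i=cv2.imread("pics/top0.png")
cv2.imwrite("pics/c1.png",cv2.resize(i[170:320,190:320],None,fx=4,fy=4,interpolation=cv2.INTER_CUBIC)[:600])
cv2.imwrite("pics/c2.png",cv2.resize(i[178:308,320:420],None,fx=4.5,fy=4.5,interpolation=cv2.INTER_CUBIC))
s=cv2.imread("pics/scene0.png")
cv2.imwrite("pics/c3.png",cv2.resize(s[145:275,180:360],None,fx=4.4,fy=4.4,interpolation=cv2.INTER_CUBIC))
E
```

```text
(no output)
```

View pics/c1.png

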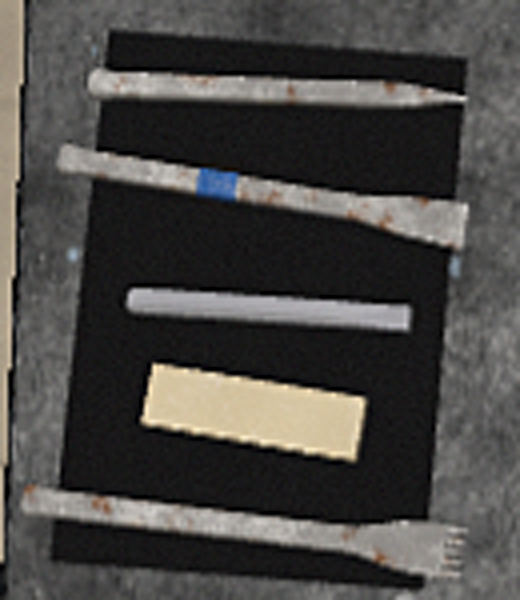

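View pics/c2.png

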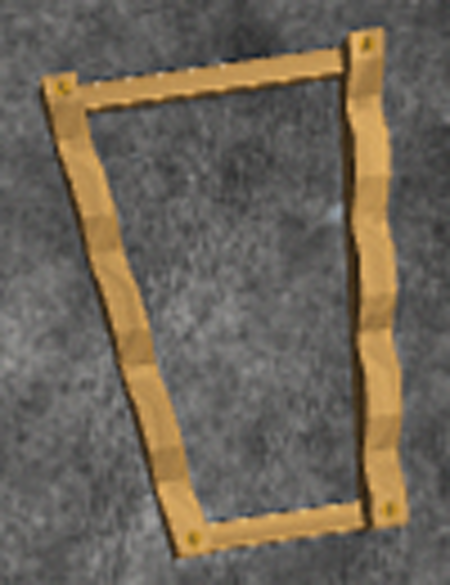

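View pics/c3.png

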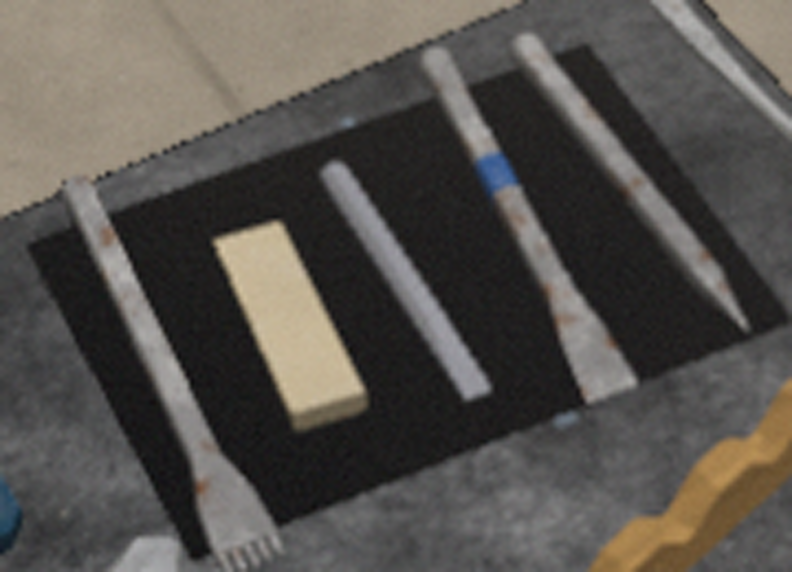

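The crops show all four cutting ends already point right. The letter chisel's square blade end is at c1 (410,318) and its rounded end at (128,300). Next I'll convert these pixels to positions, fit the rest's pose and check against the known sizes.

```bash
cat > h.py <<'E'
from rig import env,cams
import numpy as np, cv2
from scipy.optimize import least_squares
from scipy.spatial.transform import Rotation as R
def ray(name,px,z):
    p=cams.camera_params(name); M=cv2.Rodrigues(p["rvec"])[0]
    n=cv2.undistortPoints(np.array(px,float).reshape(-1,1,2),p["intrinsics"],p["dist_coeffs"]).reshape(-1,2)
    d=np.c_[n,np.ones(len(n))]@M; c=-M.T@p["tvec"]
    return c+d*((z-c[2])/d[:,2])[:,None]
def c1(*q): return (np.array(q)+.5)/4-.5+[190,170]
def c2(*q): return (np.array(q)+.5)/4.5-.5+[320,178]
def c3(*q): return (np.array(q)+.5)/4.4-.5+[180,145]
CH={"point":((89,84),(466,99),.0115),"flat":((58,157),(467,226),.0115),"letter":((128,300),(410,318),.0095),"tooth":((23,498),(462,554),.0115)}
def chisel(n):
    a,b,z=CH[n]; A,B=ray("top",c1(a,b),z); return A,B
def rest():
    w=ray("top",c2((59,75),(365,33),(190,553),(390,520)),.033)[:,:2]
    m=np.array([[.1,.0635],[.1,-.0635],[-.1,.0385],[-.1,-.0385]])
    f=lambda v:((m@np.array([[np.cos(v[2]),np.sin(v[2])],[-np.sin(v[2]),np.cos(v[2])]])+v[:2])-w).ravel()
    s=least_squares(f,[w[:,0].mean(),w[:,1].mean(),0]); return s.x,s.fun.reshape(-1,2)
E
python3 - <<'E'
from h import *
np.set_printoptions(precision=4,suppress=True)
for n in CH:
    A,B=chisel(n); d=A-B; print(n,"len",np.linalg.norm(d),"mid",(A+B)/2,"yaw",np.degrees(np.arctan2(-d[0],d[1])))
print("rest",rest())
print("wedge",ray("top",c1((150,364),(366,397),(355,461),(143,425)),.013))
print("mat",ray("top",c1((109,31),(466,57),(424,587),(53,560)),.004))
# scene check: flat, letter ends
for q in (((435,58),(612,392)),((332,170),(478,393)),((527,43),(745,327)),((78,187),(250,560))): print("scene",ray("scene",c3(*q),.0115)[:,:2].ravel())
print("vice base top",ray("top",[(216,344),(272,343)],.01), "as z=.07",ray("top",[(216,344),(272,343)],.07), "scene base",ray("scene",[(145,195),(182,252),(125,283)],.01))
E
```

```text
point len 0.1759058432653661 mid [0.6506 0.0642 0.0115] yaw -1.9418183114992982
flat len 0.1924184349357573 mid [0.6031 0.0703 0.0115] yaw -9.379353426435559
letter len 0.12997287919543613 mid [0.5484 0.0662 0.0095] yaw -3.3801417040973964
tooth len 0.19996182387965622 mid [0.4492 0.0756 0.0115] yaw -6.992819750741191
rest (array([ 0.5546, -0.1492,  0.1476]), array([[ 0.0014,  0.0009],
       [ 0.0018, -0.0002],
       [-0.0006, -0.0017],
       [-0.0026,  0.001 ]]))
wedge [[0.5223 0.1194 0.013 ]
 [0.5077 0.0207 0.013 ]
 [0.4786 0.0252 0.013 ]
 [0.4945 0.1216 0.013 ]]
mat [[ 0.6813  0.1453  0.004 ]
 [ 0.6698 -0.0234  0.004 ]
 [ 0.4222 -0.0064  0.004 ]
 [ 0.4338  0.1619  0.004 ]]
scene [ 0.6179  0.1619  0.5861 -0.0252]
scene [ 0.5511  0.1278  0.5432 -0.    ]
scene [ 0.6552  0.15    0.6463 -0.0245]
scene [ 0.4604  0.1717  0.4355 -0.0237]
vice base top [[0.3731 0.1348 0.01  ]
 [0.3751 0.035  0.01  ]] as z=.07 [[0.3767 0.1229 0.07  ]
 [0.3785 0.0299 0.07  ]] scene base [[0.3745 0.2036 0.01  ]
 [0.3788 0.0568 0.01  ]
 [0.2769 0.0475 0.01  ]]
```

Lengths come out within 2 mm and the rest fit within 3 mm, so the measurements are good. The chisels are close together, so I'll offset each grasp so the inner finger drops into the gap and slides the chisel outward. Placed neighbours are 48 mm apart, so I'll release slightly high. That way the opening fingers clear them.

```bash
cat >> h.py <<'E'
REST=rest()[0]
#      grip along +y(blunt), lateral offset e along chisel x, pick z, notch x, release z
PL={"point":(.012,.020,.0080,-.024,.0280),"flat":(.010,.012,.0080,.024,.0370),"letter":(0.,.022,.0070,-.072,.0350),"tooth":(.010,-.012,.0090,.072,.0380)}
def quat(psi,half):
    q=(R.from_euler("z",psi+half*np.pi/2)*R.from_euler("x",np.pi)).as_quat(); return [q[3],*q[:3]]
def poses(n,half=1):
    b,e,zp,xn,zr=PL[n]; A,B=chisel(n); u=(A-B)[:2]/np.linalg.norm((A-B)[:2]); v=np.array([u[1],-u[0]])
    psi=np.arctan2(-u[0],u[1]); p=((A+B)/2)[:2]+b*u+e*v
    x,y,t=REST; c,s=np.cos(t),np.sin(t); r=np.array([x+c*xn-s*b,y+s*xn+c*b])
    return [*p,zp],quat(psi,half),[*r,zr],quat(t,half)
def pick(n,half=1,h=.11):
    p,q,_,_=poses(n,half); env.movep([p[0],p[1],h],q); 
    g=env.move_linear(p,feed=.15,guard=15); env.gripper_close(60)
    print("guard",g,"w",env.current_grip_width(),"F",env.current_finger_force(),"z",env.current_tool_pos()[2])
    env.move_linear([p[0],p[1],h],feed=.2); print("w lifted",env.current_grip_width(),"t",env.current_t())
def place(n,half=1,h=.11):
    _,_,r,q=poses(n,half); env.movep([r[0],r[1],h],q)
    g=env.move_linear(r,feed=.12,guard=10); print("guard",g,env.current_tool_pos()); env.wait(.2); env.gripper_open()
    env.move_linear([r[0],r[1],h],feed=.2); print("t",env.current_t())
def snap(f,cam="top",box=None,s=1):
    i=cams.grab_frame(cam)[:,:,::-1]
    if box: a,b,c,d=box; i=cv2.resize(i[b:d,a:c],None,fx=s,fy=s,interpolation=cv2.INTER_CUBIC)
    cv2.imwrite("pics/"+f,i)
E
python3 - <<'E'
from h import *
np.set_printoptions(precision=3,suppress=True)
for half in (1,-1):
  for n in PL:
    a,b,c,d=poses(n,half); print(half,n,np.round(a,3),np.round(c,3),[None if j is None else np.round(j,2) for j in (env.inverse_kinematics(a,b),env.inverse_kinematics(c,d))])
E
```

```text
1 point [0.671 0.076 0.008] [ 0.529 -0.141  0.028] [array([-0.06,  0.65,  1.45, -0.  ,  1.04, -0.03]), array([-0.48,  0.39,  1.8 ,  0.  ,  0.94, -0.62])]
1 flat [0.617 0.078 0.008] [ 0.577 -0.136  0.037] [array([-0.06,  0.56,  1.61, -0.  ,  0.98,  0.1 ]), array([-0.43,  0.46,  1.68,  0.  ,  1.  , -0.58])]
1 letter [0.57  0.065 0.007] [ 0.483 -0.16   0.035] [array([-0.09,  0.48,  1.74, -0.  ,  0.93, -0.03]), array([-0.55,  0.31,  1.9 ,  0.  ,  0.93, -0.7 ])]
1 tooth [0.439 0.087 0.009] [ 0.624 -0.129  0.038] [array([-0.07,  0.25,  2.06, -0.  ,  0.83,  0.05]), array([-0.39,  0.54,  1.56,  0.  ,  1.04, -0.54])]
-1 point [0.671 0.076 0.008] [ 0.529 -0.141  0.028] [array([-0.06,  0.65,  1.45, -0.  ,  1.04,  3.11]), array([-0.48,  0.39,  1.8 , -0.  ,  0.94,  2.52])]
-1 flat [0.617 0.078 0.008] [ 0.577 -0.136  0.037] [array([-0.06,  0.56,  1.61, -0.  ,  0.98, -3.04]), array([-0.43,  0.46,  1.68, -0.  ,  1.  ,  2.56])]
-1 letter [0.57  0.065 0.007] [ 0.483 -0.16   0.035] [array([-0.09,  0.48,  1.74, -0.  ,  0.93,  3.11]), array([-0.55,  0.31,  1.9 , -0.  ,  0.93,  2.44])]
-1 tooth [0.439 0.087 0.009] [ 0.624 -0.129  0.038] [array([-0.07,  0.25,  2.06, -0.  ,  0.83, -3.09]), array([-0.39,  0.54,  1.56, -0.  ,  1.04,  2.6 ])]
```

```bash
python3 - <<'E'
from h import *
p,q,_,_=poses("point")
env.move_linear([.167,-.55,.42],feed=.3); env.movep([.671,.076,.40],q); print(env.current_t())
pick("point"); snap("p1.png","scene",(150,100,550,400),2)
E
```

```text
3.7083
guard False w 0.011082575319617179 F 59.066623416147195 z 0.00830688568539941
w lifted 0.011230836374541649 t 6.9833
```

View pics/p1.png

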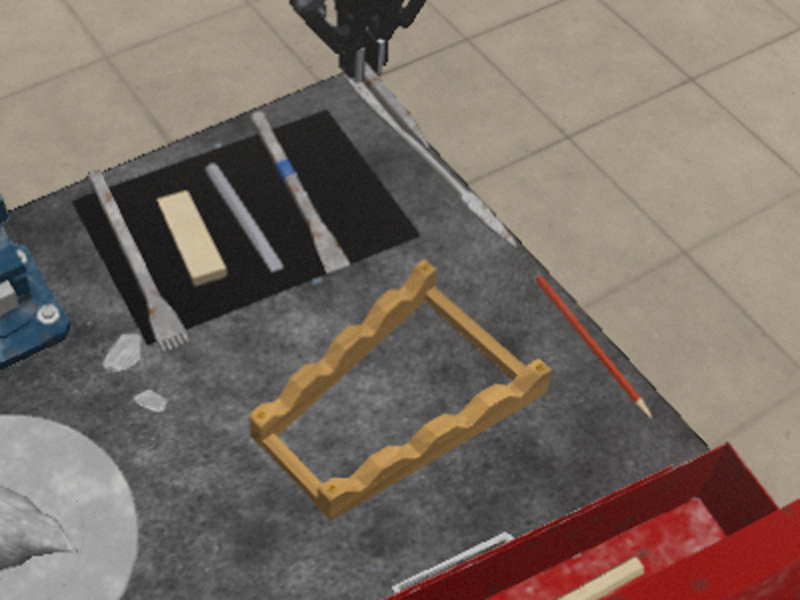

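The point chisel is held at about (375,85) with its tip to the right, and the other tools haven't moved. I'll place it and pick the flat chisel.

```bash
python3 - <<'E'
from h import *
place("point"); p,q,_,_=poses("flat"); env.movep([p[0],p[1],.12],q); snap("p2.png","top",(190,160,430,320),3.3)
E
```

```text
guard False [ 0.52970292 -0.14099439  0.0285354 ]
t 10.35
```

View pics/p2.png

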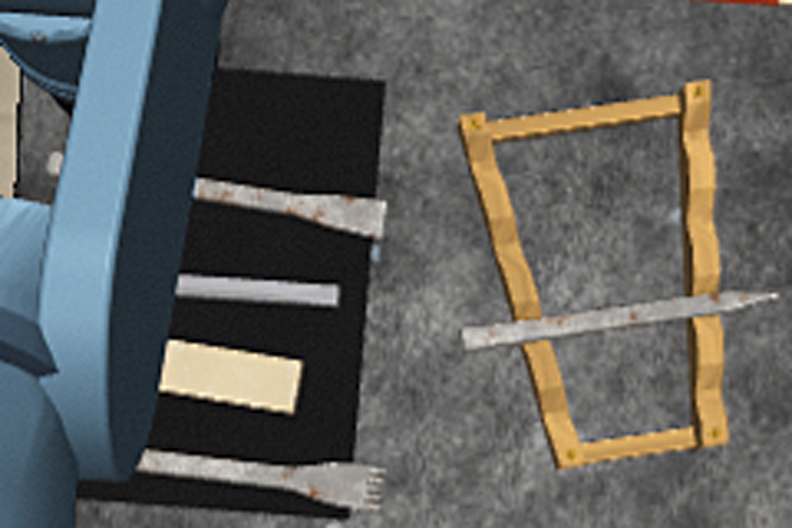

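The point chisel lies in the second notch, with overhangs of about 65 and 72 px either side, so it's centred. Flat is next.

```bash
python3 - <<'E'
from h import *
pick("flat"); place("flat"); p,q,_,_=poses("letter"); env.movep([p[0],p[1],.12],q); snap("p3.png","top",(190,160,430,320),3.3)
E
```

```text
guard False w 0.009558303936443286 F 58.45438256910711 z 0.008332546308991395
w lifted 0.009540172354667347 t 13.7583
guard False [ 0.57748423 -0.13569689  0.03753716]
t 16.825
```

View pics/p3.png

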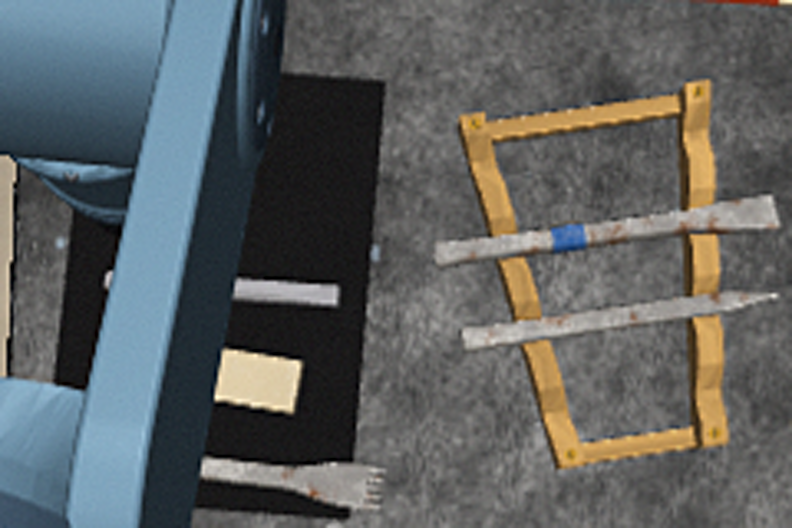

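The flat chisel lies in the third notch and the point chisel hasn't shifted. Letter is next.

```bash
python3 - <<'E'
from h import *
pick("letter"); place("letter"); p,q,_,_=poses("tooth"); env.movep([p[0],p[1],.12],q); snap("p4.png","top",(190,160,430,320),3.3)
E
```

```text
guard False w 0.008599756689919278 F 59.04024252668023 z 0.00770873250494989
w lifted 0.008500751042154977 t 20.125
guard False [ 0.4839852  -0.15978948  0.03544697]
t 23.3
```

View pics/p4.png

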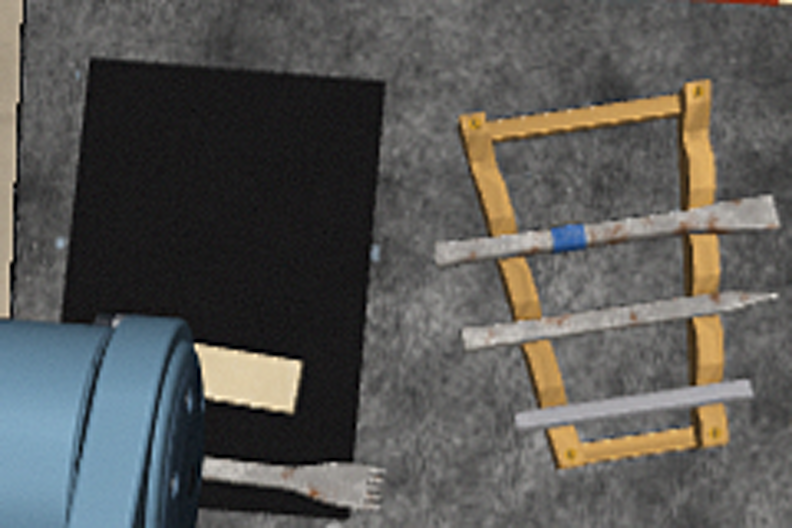

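The letter chisel lies in the first notch and the wedge hasn't moved. Tooth is last.

```bash
python3 - <<'E'
from h import *
pick("tooth"); place("tooth"); x,y,_=env.current_tool_pos()
env.move_linear([x,y,.30],feed=.3); j=list(env.current_joint_positions()); j[0]=.7; env.move_j(j); snap("p5.png","top",(190,160,430,320),3.3); snap("p6.png","scene",(150,120,470,360),2.5)
E
```

```text
guard False w 0.010642777456613722 F 58.727045631967485 z 0.00980756404890646
w lifted 0.010426501185441472 t 26.7583
guard False [ 0.62486541 -0.12874242  0.03867428]
t 30.0333
```

View pics/p5.png

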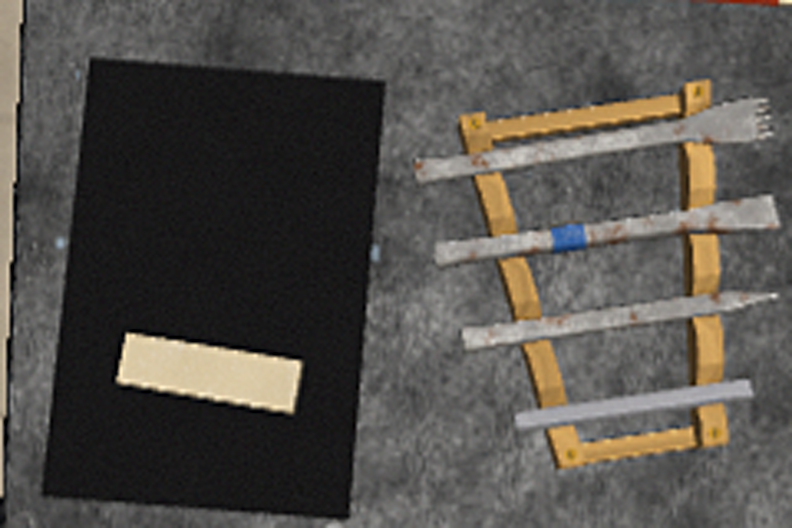

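View pics/p6.png

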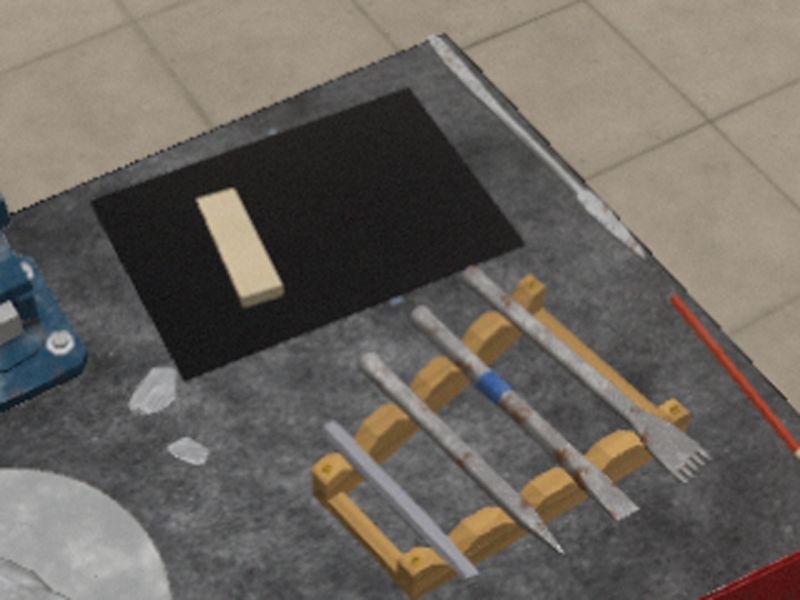

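Both views show all four chisels seated in their notches in order and centred, with blades to the right. The wedge's corner at (125,333) matches where it started.

```bash
python3 -c "
from rig import env
print(env.close_job())"
```

```text
the job is handed in; nothing more can be done
None
```

The four chisels lie in the rest in order of length, shortest at the narrow end, each centred across both rails with its cutting end to the right; the wedge did not move, and I handed the job in at about 32 s.

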